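# Pin the mirror arm through both eyes and hold the pin

## Task

Swing the magnifying mirror's arm, the one with the knob, round to its stop, so that the eye in the arm stands over the eye in the stand; then take the chrome pin out of the beige jar and thread it down through the arm's eye and on through the stand's eye, until its tip sticks out below. Finish still holding the pin upright in your grip, with its thick handle about 8 mm clear of the arm so that I can slip a washer under it: do not let go and do not rest it on the arm. Leave the comb, the cuticle pusher and the organiser where they are.

Things in the scene. Friction and masses are not known exactly. Their poses are not given: they have to be found in the camera images.
- mirror_stand: Fixed chrome stand of the magnifying mirror: a round foot 124 mm across and 14 mm high with an upright post 18 mm thick. Origin on the table under the post's axis (the axis the arm swings about). Its x axis points from the stand's eye to the post, z up; a 12 mm wide bar carries the stand's eye 60 mm from the post axis on the -x side.
- lower_eye (a point): Centre of the top rim of the stand's eye, 64 mm above the table: a fixed upright bushing 16 mm tall (64 down to 48 mm), 26 mm outside diameter (32 mm at its flared rim), bore 14 mm, the top 6 mm flaring to 20 mm. Open below, with at least 34 mm of free space under it.
- upper_eye (a point): Centre of the top rim of the arm's eye, 120 mm above the table, 60 mm from the post axis: a bushing just like the stand's (16 mm tall, from 120 down to 104 mm, bore 14 mm, top 6 mm flaring to 20 mm). It swings with the arm; with the arm at its stop it stands exactly over the stand's eye, 40 mm free between the two.
- knob_top (a point): Centre of the top of the arm's upright cylindrical chrome knob, 18 mm in diameter, 51 mm tall above the arm bar's top (knob from 114 to 165 mm above the table), 105 mm from the post axis, on the same straight 12 mm wide bar as the arm's eye and 45 mm beyond it. The arm bar is 104 to 114 mm above the table, a hub 28 mm across on the post reaches 124 mm.
- mirror_arm (a joint): Swing of the mirror arm about the upright post axis, rad: 0 = at its stop, eye over eye; at most 1.1. Positive is anticlockwise seen from above, so the arm starts swung out (0.45 to 0.9) and closes clockwise seen from above. It turns stiffly (about 1.2 N at the knob) and stays where it is left.
- mirror_centre (a point): Centre of the round chrome mirror, a disc 136 mm across and 10 mm thick, 180 mm above the table (top at 248 mm), fixed to the swinging arm 145 mm from the post axis; with the arm at its stop it is 65 mm to +x and 130 mm to +y of the post in the stand's axes, its face towards -x.
- jar: Fixed beige ceramic jar, 68 mm across, 70 mm tall, with a flat top 52 mm across and an upright hole 12 mm wide and 60 mm deep in its middle (hole floor 10 mm above the table), in which the pin stands. Origin at the centre of its underside.
- pin: Loose chrome pin, 0.12 kg: a round shaft 10 mm in diameter and 90 mm long with a tapered tip (last 4 mm), and above it a plain round handle 18 mm in diameter and 42 mm tall. Origin at the tip; z axis from the tip to the handle. It stands in the jar, tip 10 mm above the table, handle from 100 to 142 mm above the table.
- pin_shoulder (a point): On the pin's axis at the flat underside of its handle, 90 mm from the tip.
- comb: Bystander: black plastic comb 150 mm long, 31 mm wide, 6 mm thick, lying on the table. Origin under its middle, length along y.
- pusher: Bystander: stainless steel cuticle pusher 135 mm long, up to 10 mm wide, 6 mm thick, lying on the table. Origin under its middle, length along x.
- organiser: Bystander: empty clear acrylic organiser box 100 x 140 mm (x, y), 70 mm tall. Origin under its middle.
Mind the look-alikes: they are no part of the job. There is more than one size of the pin; the job needs the smallest.

How it is judged:
By the outcome, as a careful person would: the job done as asked, in the order asked, and still so for the second after the job is handed in, while the arm keeps its last pose, push and grip.
It also fails if it takes over 54 s, if anything falls off the work surface, if the arm or the gripper's body presses on something with over 40 N, if the wrist force passes 120 N, or if a joint passes its speed limit or range.

## Robot

A 7-joint arm with a two-finger parallel gripper is mounted at the origin on the work surface. World frame = base frame: x ahead of the robot, y to its left, z up, the work surface at z = 0. Lengths are in mm, angles in rad, forces in N, time in s.
With the tool pointing down it reaches from about 400 to 875 mm from the base axis. Payload 4.4 kg.
Tool frame: the origin (TCP) lies midway between the tips of the shut fingers; the grasp point (between the pads) lies ctrl.grip_depth behind it (ctrl.grip_depth is the distance from the TCP to the grasp point, in mm); z points along the fingers, y is the line along which they close (so a half turn about z gives the same grasp; the last joint's range is limited). The gripper opens to 85 mm and grips with 20 to 120 N. Pads are 22 mm wide; open, the fingers measure 114 mm over their backs; the gripper's body (76 mm by 85 mm) begins 54 mm behind the grasp point. The pads swing forward as they close: fully open they stand 13 mm farther back than shut.
Start: joints at [-1.353, 0.628, 0.038, 1.517, -0.027, 0.996, -0.02], TCP at [181.979, 624.02, 231.313] pointing down, gripper open.
Joint ranges: [-3.06, 3.06], [-0.37, 2.12], [-1.25, 1.32], [0.18, 2.47], [-1.1, 4.24], [0.23, 1.98], [-2.94, 2.94]. Speed limits (rad/s): [2.57, 2.57, 3.14, 3.14, 3.14, 3.14, 3.14].

## Interface

Orientations are given as [roll, pitch, yaw] about the fixed x, y, z axes, in that order (R = Rz(yaw) Ry(pitch) Rx(roll)).
In Python, from cell import ctrl gives the robot as it stands.
- The arm moves only by the tool carry_out, never from a script. Its argument "deltas" is one flat list of numbers, 7 for each row, row after row: the turn, a rotation vector about the tool's x, y, z in degrees, then the shift along the tool's x, y, z in m, then the closure, from -1 (fully open) to 1 (shut). In form: [wx, wy, wz, dx, dy, dz, claw, wx, wy, wz, dx, dy, dz, claw, ...]. A call has 1 to 12 rows; each row shifts and turns the commanded pose from where the row before left it, along the tool's axes as they then stand; what a row does not reach is not made up. A row lasts 1/8 s, in which the tool goes at most 62.5 mm and 10.7 degrees, less where a joint would pass 70% of its speed; a pose out of reach is approached as far as the arm can. A call with a gripper value outside its range is refused whole. The fingers move at their own pace and stop on an object; the grip force is fixed at half the most. Time passes only in rows, so rows that do not move let the fingers close. It gives the time, the measured TCP pose, the force, the opening and the grip force at its end, in the units of the state.
- ctrl.read_state(): the state, without advancing time (a new reading comes with each control period).
- ctrl.get_image(name): name is "scene" or "top"; returns the picture (400x640x3 uint8, red, green, blue); there is no depth.
- ctrl.calibration(name): a dict with "mtx" (3x3 intrinsics, pixels), "R" (3x3) and "t" (3): a world point X has camera coordinates R X + t. Camera axes: x right, y down, z forward; pixel columns grow to the right and rows downward; lengths in mm; the calibration is good to about 2 mm. A picture is of the moment at which its call begins. calibration takes no time and is no camera call.
- ctrl.finish_job(): hands the job in; it is judged then, once.
The state is a dict: "clock": time; "qpos": joint angles; "qd": joint speeds; "tau": joint torques, N m; "eef_pos": TCP position; "tool_rot": TCP orientation; "force": force on the tool from outside, world axes, zero at the start; "torque": the same for the moment, N m; "width": finger opening in mm; "gripper_force": force on a finger pad.
Only numpy, scipy, OpenCV 4.12 (cv2) and the standard library are available. Lean on these libraries where they do the work, as an engineer would, in place of code of your own. Each camera call takes 0.05 s, during which the arm holds its last target. There are 200 camera calls.

## Working session

There is one attempt and no reset: what is moved stays moved. The work goes in short steps, Python scripts to look and compute and a tool call to move; the robot and the scene stay as the last step left them, time stands still between calls to the robot, and variables do not carry over. Pictures are saved under pics/ and viewed, at most 10 in all, crops included, and the job is handed in when it is done.

Besides the shell and the picture viewer there is one more tool, called after "Emit:" as name(argument=value, ...), one argument or row to a line, values as JSON. carry_out: Moves the arm, as the interface text tells. Its arguments: {"type":"object","properties":{"deltas":{"type":"array"}},"required":["deltas"]}

```bash
ls; mkdir -p pics; python3 - <<'E'
from cell import ctrl
import cv2
s=ctrl.read_state();print(s, ctrl.grip_depth)
for n in("scene","top"):
    cv2.imwrite(f"pics/{n}0.png",ctrl.get_image(n)[:,:,::-1]);c=ctrl.calibration(n);print(n,c)
E
```

```text
pics
{'clock': 0.0, 'qpos': array([-1.35280046,  0.62933677,  0.03844083,  1.51833255, -0.02695483,
        0.99627956, -0.0199958 ]), 'qd': array([-0.0001455 , -0.00041555,  0.00041112,  0.00126416,  0.00069664,
       -0.00015335,  0.00156304]), 'tau': array([ 2.28793515e-04, -5.63407731e+01,  1.22580182e+00, -1.93449497e+01,
        1.08914720e-02,  1.01507152e-02, -1.75948549e-05]), 'eef_pos': array([181.81695866, 623.43067618, 230.40646613]), 'tool_rot': array([-3.13975525e+00,  6.01262760e-05,  2.85782734e+00]), 'force': array([-0.08776718,  0.02755622, -0.52279336]), 'torque': array([-0.01269291, -0.00932666,  0.01531994]), 'gripper_force': 0.0, 'width': 85.29170074170649} 18.700000000000003
scene {'mtx': array([[503.82159001,   0.        , 308.92306232],
       [  0.        , 503.82159001, 203.06065708],
       [  0.        ,   0.        ,   1.        ]]), 'R': array([[ 0.7042335 ,  0.70993693, -0.00668823],
       [ 0.54017971, -0.5419057 , -0.64385099],
       [-0.46071799,  0.44980859, -0.76512167]]), 't': array([-389.60348812, -250.97839479, 1521.94183268])}
top {'mtx': array([[397.23176051,   0.        , 323.78396727],
       [  0.        , 397.23176051, 200.34928291],
       [  0.        ,   0.        ,   1.        ]]), 'R': array([[-0.00508892, -0.99993826,  0.00987784],
       [-0.99252651,  0.00384634, -0.1219686 ],
       [ 0.12192308, -0.01042471, -0.99248481]]), 't': array([ -1.6257787 , 560.93798803, 947.00607033])}
```

View pics/scene0.png

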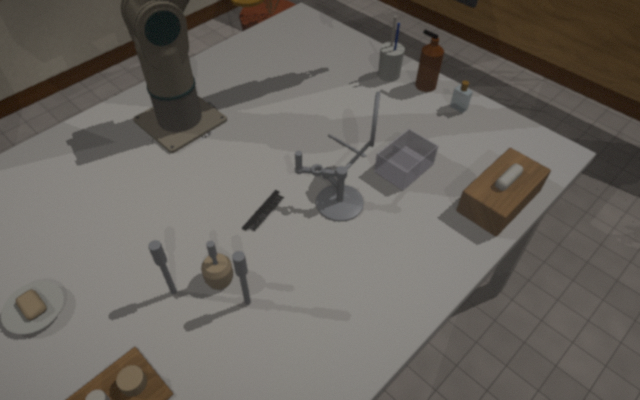

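View pics/top0.png

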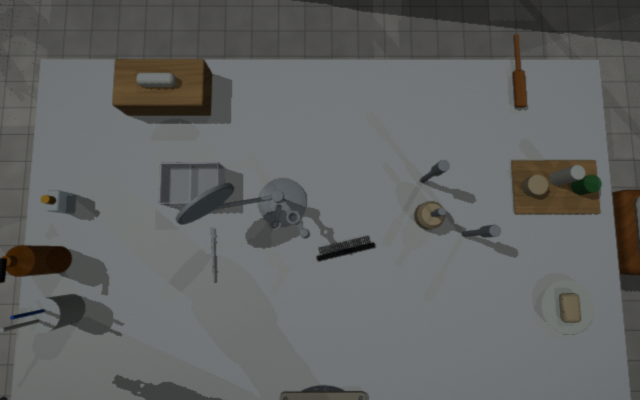

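The scene view shows the knob at (298,160), stand foot at (340,203), and the jar with the small pin at (215,265) between two larger pins. In the top view the jar is at (431,215) and the stand foot at (283,203). I'll enlarge these areas.

```bash
python3 - <<'E'
import cv2,numpy as np
t=cv2.imread("pics/top0.png");s=cv2.imread("pics/scene0.png")
def c(im,u,v):
    p=im[v-37:v+38,u-50:u+50]
    p=cv2.convertScaleAbs(cv2.resize(p,(400,300),interpolation=cv2.INTER_CUBIC),alpha=1.6)
    for k in range(0,100,20): cv2.putText(p,str(u-50+k),(k*4,10),0,.35,(0,0,255));cv2.line(p,(k*4,12),(k*4,18),(0,0,255))
    for k in range(0,75,15): cv2.putText(p,str(v-37+k),(0,k*4+4),0,.35,(0,255,0))
    return p
cv2.imwrite("pics/crops.png",np.vstack([np.hstack([c(t,287,212),c(t,440,205)]),np.hstack([c(s,330,180),c(s,215,265)])]))
E
```

```text
(no output)
```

View pics/crops.png

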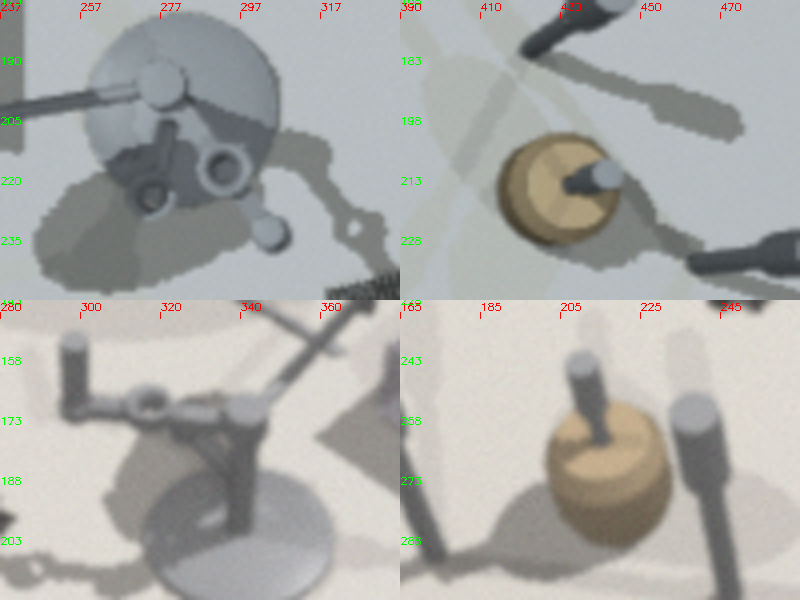

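```bash
cat > h.py <<'E'
from cell import ctrl
import numpy as np, cv2
C={n:ctrl.calibration(n) for n in("scene","top")}
def ray(n,p):
    c=C[n];d=c["R"].T@np.linalg.solve(c["mtx"],[p[0],p[1],1]);return -c["R"].T@c["t"],d/np.linalg.norm(d)
def plane(n,p,z):
    o,d=ray(n,p);return o+d*(z-o[2])/d[2]
def tri(a,b):
    o1,d1=ray("top",a);o2,d2=ray("scene",b)
    k=np.linalg.lstsq(np.c_[d1,-d2],o2-o1,rcond=None)[0]
    x,y=o1+k[0]*d1,o2+k[1]*d2;return (x+y)/2,np.linalg.norm(x-y)
def proj(n,X):
    c=C[n];q=c["mtx"]@(c["R"]@X+c["t"]);return q[:2]/q[2]
E
python3 - <<'E'
from h import *
np.set_printoptions(precision=1,suppress=True)
P={"hub 124":((277.2,195.9),(341.4,169.2)),"eye 120":((292.6,216.6),(317.3,167.6)),"knob 165":((304.1,232.4),(298.3,153.1)),"pin 142":((441.6,211.1),(210.1,242.6)),"jar 70":((431.7,213.6),(217.2,264.5))}
for k,(a,b) in P.items():
    z=float(k.split()[1]);print(k,*tri(a,b),plane("top",a,z)[:2],plane("scene",b,z)[:2])
print("low",plane("top",(275.1,223.6),64)); print("foot",plane("top",(282.1,201.9),14))
for n,p in(("comb",(346,248)),("org",(192,184)),("pinA",(485,232)),("pinB",(435,172)),("mirror",(205,203))): print(n,plane("top",p,0 if n!="mirror" else 180))
E
```

```text
hub 124 [561.3 102.3 121.7] 1.9032102566360833 [560.4 101.3] [563.2 101.4]
eye 120 [514.5  67.4 118.8] 1.2349789483360634 [514.   66.8] [515.6  67.1]
knob 165 [477.4  40.1 161.2] 1.6783708498885428 [476.7  39.3] [480.8  38.1]
pin 142 [ 523.4 -261.6  140.8] 1.2334158575723968 [ 522.9 -261.7] [ 524.7 -261.5]
jar 70 [ 525.9 -261.4   60. ] 3.915658433560495 [ 523.8 -260.1] [ 533.5 -263. ]
low [502.1 112.1  64. ]
foot [559.9 100.6  14. ]
comb [443.9 -59.9   0. ]
org [608.7 332.9   0. ]
pinA [ 482.5 -414.1    0. ]
pinB [ 637.9 -292.7    0. ]
mirror [538.4 246.1 180. ]
```

Emit:
carry_out(
  deltas=[0,0,-10.6,0,0,0,-1,0,0,-10.6,0,0,0,-1,0,0,-10.6,0,0,0,-1,0,0,-10.6,0,0,0,-1,0,0,-10.6,0,0,0,-1],
)

```text
clock: 0.72
eef_pos: [181.9, 623.6, 230.8]
tool_rot: [-3.141, -0.001, -2.494]
force: [-0.0, 0.5, 0.3]
width: 85.7
gripper_force: 0.0
```

Emit:
carry_out(
  deltas=[0,0,0,0.0092,-0.0538,0,-1,0,0,0,0.0092,-0.0538,0,-1,0,0,0,0.0092,-0.0538,0,-1,0,0,0,0.0092,-0.0538,0,-1,0,0,0,0.0092,-0.0538,0,-1,0,0,0,0.0092,-0.0538,0,-1,0,0,0,0.0092,-0.0538,0,-1,0,0,0,0.0092,-0.0538,0,-1,0,0,0,0.0092,-0.0538,0,-1,0,0,0,0.0092,-0.0538,0,-1,0,0,0,0.0092,-0.0538,0,-1,0,0,0,0.0092,-0.0538,0,-1],
)

```text
clock: 2.22
eef_pos: [480.2, 38.9, 231.2]
tool_rot: [3.141, -0.0, -2.5]
force: [0.3, -0.5, 0.3]
width: 85.1
gripper_force: 0.0
```

Emit:
carry_out(
  deltas=[0,0,0,0.002,0.002,0.025,-1,0,0,0,0,0,0.025,-1,0,0,0,0,0,0.025,-1,0,0,0,0,0,0.025,-1,0,0,0,0,0,0,-1,0,0,0,0,0,0,0.2,0,0,0,0,0,0,0.6,0,0,0,0,0,0,1,0,0,0,0,0,0,1,0,0,0,0,0,0,1,0,0,0,0,0,0,1,0,0,0,0,0,0,1],
)

```text
clock: 3.72
eef_pos: [477.3, 40.9, 132.0]
tool_rot: [-3.141, 0.001, -2.501]
force: [-0.0, -0.1, 5.3]
width: 16.6
gripper_force: 58.3
```

Emit:
carry_out(
  deltas=[0,0,5,-0.0004,0.0091,0,1,0,0,5,-0.0004,0.0091,0,1,0,0,5,-0.0004,0.0091,0,1],
)

```text
clock: 4.1
eef_pos: [464.5, 64.9, 132.0]
tool_rot: [-3.141, 0.002, -2.765]
force: [2.3, -0.8, 3.4]
width: 16.2
gripper_force: 58.6
```

Emit:
carry_out(
  deltas=[0,0,5,-0.0004,0.0091,0,1,0,0,5,-0.0004,0.0091,0,1,0,0,5,-0.0004,0.0091,0,1,0,0,5,-0.0004,0.0091,0,1,0,0,5,-0.0004,0.0091,0,1,0,0,0,0,0,0,1],
)

```text
clock: 4.85
eef_pos: [458.2, 110.2, 132.0]
tool_rot: [3.141, 0.004, 3.086]
force: [3.2, 1.2, 2.7]
width: 16.2
gripper_force: 58.9
```

Emit:
carry_out(
  deltas=[0,0,2,0,0.0037,0,1,0,0,2,0,0.0037,0,1,0,0,0,0,0,0,1],
)

```text
clock: 5.22
eef_pos: [459.0, 117.2, 132.0]
tool_rot: [3.14, 0.004, 3.014]
force: [5.5, 0.0, 5.2]
width: 16.5
gripper_force: 59.1
```

Emit:
carry_out(
  deltas=[0,0,1,0,0.0018,0,1,0,0,1,0,0.0018,0,1,0,0,0,0,0,0,1],
)

```text
clock: 5.6
eef_pos: [459.6, 120.6, 132.0]
tool_rot: [3.14, 0.004, 2.979]
force: [4.9, 0.1, 5.3]
width: 16.4
gripper_force: 59.1
```

Emit:
carry_out(
  deltas=[0,0,0.5,0,0.001,0,1,0,0,0.5,0,0.001,0,1,0,0,0,0,0,0,1],
)

```text
clock: 5.98
eef_pos: [459.9, 122.3, 132.0]
tool_rot: [3.14, 0.004, 2.961]
force: [4.6, -0.9, 5.4]
width: 16.7
gripper_force: 59.1
```

Emit:
carry_out(
  deltas=[0,0,0.5,0,0.001,0,1,0,0,0.5,0,0.001,0,1,0,0,0,0,0,0,1],
)

```text
clock: 6.35
eef_pos: [460.1, 123.5, 132.0]
tool_rot: [3.141, 0.004, 2.944]
force: [5.0, -2.6, 6.2]
width: 16.1
gripper_force: 59.2
```

Emit:
carry_out(
  deltas=[0,0,0,0,0.001,0,1,0,0,0,0,0.001,0,1,0,0,0,0,0,0,1],
)

```text
clock: 6.72
eef_pos: [460.1, 123.5, 132.0]
tool_rot: [-3.14, 0.003, 2.942]
force: [4.4, -6.7, 8.6]
width: 16.5
gripper_force: 59.5
```

Emit:
carry_out(
  deltas=[0,0,0,0,0,0,-1,0,0,0,0,0,0,-1,0,0,0,0,0,0,-1,0,0,0,0,0,0,-1,0,0,0,0,0,-0.02,-1,0,0,0,0,0,-0.04,-1,0,0,0,0,0,-0.06,-1,0,0,0,-0.02,-0.053,-0.01,-1,0,0,0,-0.02,-0.053,0,-1,0,0,0,-0.02,-0.053,0,-1,0,0,0,-0.02,-0.053,0,-1,0,0,0,0,0,0,-1],
)

```text
clock: 8.22
eef_pos: [495.3, -102.8, 261.4]
tool_rot: [-3.139, 0.001, 2.936]
force: [-0.6, 1.0, 0.5]
width: 85.7
gripper_force: 0.0
```

```bash
python3 - <<'E'
from h import *
np.set_printoptions(precision=1,suppress=True)
s=ctrl.read_state();print(s["eef_pos"],s["tool_rot"],s["width"],s["qpos"])
out=[]
def c(im,u,v,w=100,h=75):
    p=im[v-h//2:v-h//2+h,u-50:u+50]
    p=cv2.convertScaleAbs(cv2.resize(p,(400,300),interpolation=cv2.INTER_CUBIC),alpha=1.6)
    for k in range(0,100,20): cv2.putText(p,str(u-50+k),(k*4,10),0,.35,(0,0,255));cv2.line(p,(k*4,12),(k*4,18),(0,0,255))
    for k in range(0,75,15): cv2.putText(p,str(v-h//2+k),(0,k*4+4),0,.35,(0,255,0))
    return p
t=ctrl.get_image("top")[:,:,::-1];s=ctrl.get_image("scene")[:,:,::-1]
cv2.imwrite("pics/top1.png",t);cv2.imwrite("pics/scene1.png",s)
cv2.imwrite("pics/crops1.png",np.vstack([np.hstack([c(t,287,212),c(t,440,205)]),np.hstack([c(s,330,180),c(s,215,265)])]))
print("A",plane("top",(463,234),0),"B",plane("top",(422,180),0))
E
```

```text
[ 495.3 -102.8  261.4] [-3.1  0.   2.9] 85.69083582746896 [-0.   0.4  0.2  1.9 -0.1  0.9  1.6]
A [ 477.7 -357.7    0. ] B [ 617.1 -258.2    0. ]
```

View pics/crops1.png

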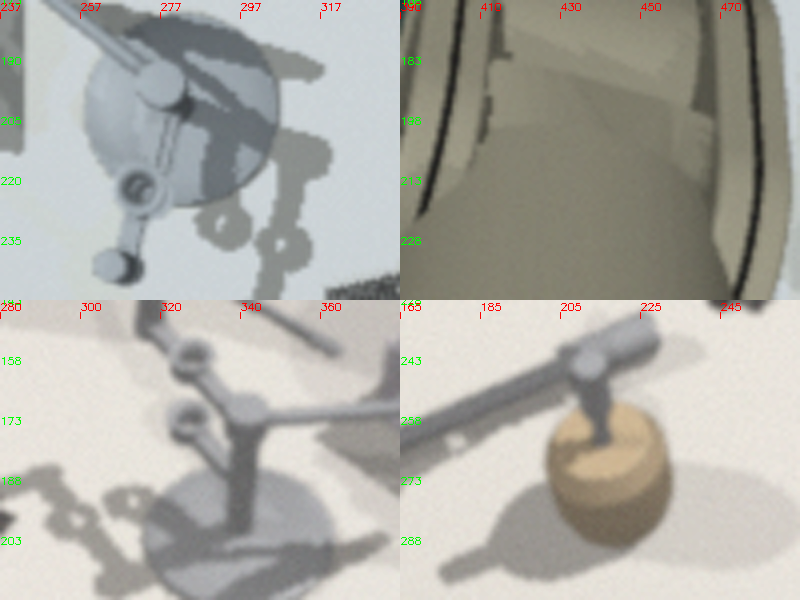

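The arm now stands with eye over eye. But in the jar crop a large look-alike pin is lying down behind the jar, so I'll look at the full scene.

View pics/scene1.png

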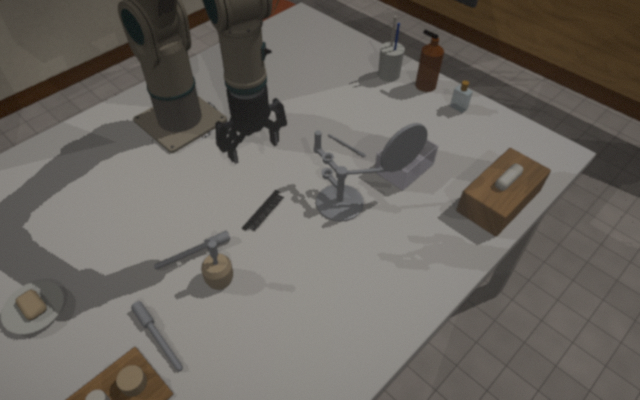

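Both large look-alike pins had no support and have toppled: they lie on the table at about (190,250) and (157,335). The small pin still stands in the jar at (212,243), so I'll carry on and pick it up.

Emit:
carry_out(
  deltas=[0,0,0,-0.0151,-0.0374,0,-1,0,0,0,-0.0151,-0.0374,0,-1,0,0,0,-0.0151,-0.0374,0,-1,0,0,0,-0.0151,-0.0374,0,-1,0,0,0,0,0,0,-1],
)

```text
clock: 8.95
eef_pos: [525.6, -257.4, 261.0]
tool_rot: [-3.14, -0.0, 2.943]
force: [0.1, 1.1, -0.7]
width: 85.4
gripper_force: 0.0
```

```bash
python3 - <<'E'
from h import *
np.set_printoptions(precision=1,suppress=True)
t=ctrl.get_image("top")[:,:,::-1];s=ctrl.get_image("scene")[:,:,::-1]
s1=cv2.imread("pics/scene1.png");t1=cv2.imread("pics/top1.png")
c=lambda im,u,v:cv2.convertScaleAbs(cv2.resize(im[v-25:v+25,u-33:u+34],(400,300),interpolation=cv2.INTER_CUBIC),alpha=1.6)
cv2.imwrite("pics/crops2.png",np.vstack([np.hstack([c(t1,273,218),cv2.convertScaleAbs(cv2.resize(t[120:270,350:550],(400,300)),alpha=1.5)]),np.hstack([c(s1,330,158),c(s,215,250)])]))
E
```

```text
(no output)
```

View pics/crops2.png

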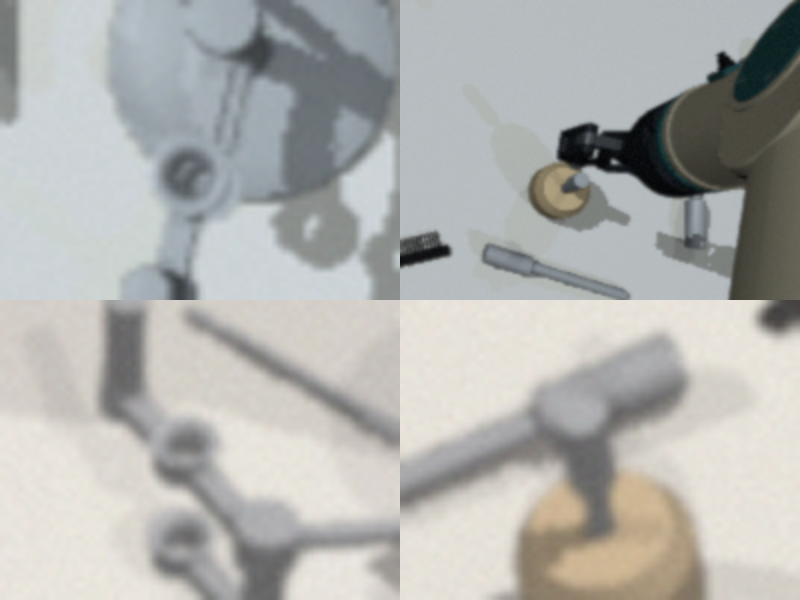

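The small pin stands at top view (440,210.5) and the arm's eye at top (271.4,222), scene (327.6,156.4). Next is the descent and grip.

Emit:
carry_out(
  deltas=[0,0,0,0.0013,-0.0046,0,-1,0,0,0,0,0,0.0385,-1,0,0,0,0,0,0.0385,-1,0,0,0,0,0,0.0385,-1,0,0,0,0,0,0.0385,-1,0,0,0,0,0,0,0.2,0,0,0,0,0,0,0.6,0,0,0,0,0,0,1,0,0,0,0,0,0,1,0,0,0,0,0,0,1,0,0,0,0,0,0,1,0,0,0,0,0,0,1],
)

```text
clock: 10.55
eef_pos: [524.2, -260.9, 108.9]
tool_rot: [-3.141, 0.003, 2.945]
force: [-0.9, -0.2, 6.4]
width: 16.3
gripper_force: 58.5
```

```bash
python3 - <<'E'
from h import *
np.set_printoptions(precision=2,suppress=True)
a=(271.4,221.9);b=(327.6,156.4)
print("eye",tri(a,b),plane("top",a,120),plane("scene",b,120)); print("low",plane("scene",(326.4,171.8),64)); print("knob",plane("top",(263.6,240.3),165))
P=np.array([(477.3,40.9),(464.5,64.9),(458.2,110.2),(459,117.2),(459.6,120.6),(459.9,122.3),(460.1,123.5)])
from scipy.optimize import least_squares as L
print(L(lambda p:np.hypot(*(P-p[:2]).T)-p[2],[561,102,105]).x,L(lambda p:np.hypot(*(P-p[:2]).T)-105,[561,102]).x)
E
```

```text
eye (array([503.11, 115.24, 115.44]), np.float64(1.4796507729463868)) [502.32 114.11 120.  ] [506.64 112.48 120.  ]
low [504.76 111.75  64.  ]
knob [460.45 124.65 165.  ]
[562.48 101.67 104.64] [562.86 101.74]
```

Emit:
carry_out(
  deltas=[0,0,0,0,0,-0.02,1,0,0,0,0,0,-0.02,1,0,0,0,0,0,-0.02,1,0,0,0,0,0,-0.02,1,0,0,0,0,0,-0.035,1,0,0,0,0,0,-0.04,1,0,0,0,0,0,0,1],
)

```text
clock: 11.42
eef_pos: [525.0, -261.0, 265.6]
tool_rot: [-3.14, 0.007, 2.945]
force: [-0.2, -0.3, -2.4]
width: 16.7
gripper_force: 58.8
```

Emit:
carry_out(
  deltas=[0,0,0,0.0045,0.018,0,1,0,0,0,0.0093,0.0364,0,1,0,0,0,0.0093,0.0364,0,1,0,0,0,0.0093,0.0364,0,1,0,0,0,0.0093,0.0364,0,1,0,0,0,0.0093,0.0364,0,1,0,0,0,0.0093,0.0364,0,1,0,0,0,0.0093,0.0364,0,1,0,0,0,0.0093,0.0364,0,1,0,0,0,0.0093,0.0364,0,1,0,0,0,0.0046,0.018,0,1,0,0,0,0,0,0,1],
)

```text
clock: 12.92
eef_pos: [502.3, 115.9, 261.4]
tool_rot: [-3.141, -0.002, 2.948]
force: [0.2, -0.3, -1.2]
width: 16.8
gripper_force: 58.8
```

```bash
python3 - <<'E'
from h import *
t=ctrl.get_image("top")[:,:,::-1];s=ctrl.get_image("scene")[:,:,::-1]
cv2.imwrite("pics/t3.png",t);cv2.imwrite("pics/s3.png",s)
c=lambda im,u,v:cv2.convertScaleAbs(cv2.resize(im[v-50:v+50,u-33:u+34],(400,600),interpolation=cv2.INTER_CUBIC),alpha=1.6)
cv2.imwrite("pics/crops3.png",np.hstack([c(t,275,215),c(s,330,150)]))
st=ctrl.read_state();print(st["eef_pos"],st["tool_rot"],st["force"])
E
```

```text
[503.0399999  113.09836371 261.90432632] [-3.13997729e+00 -6.06643472e-04  2.94368040e+00] [-0.45363723 -0.93087957 -1.68868115]
```

View pics/crops3.png

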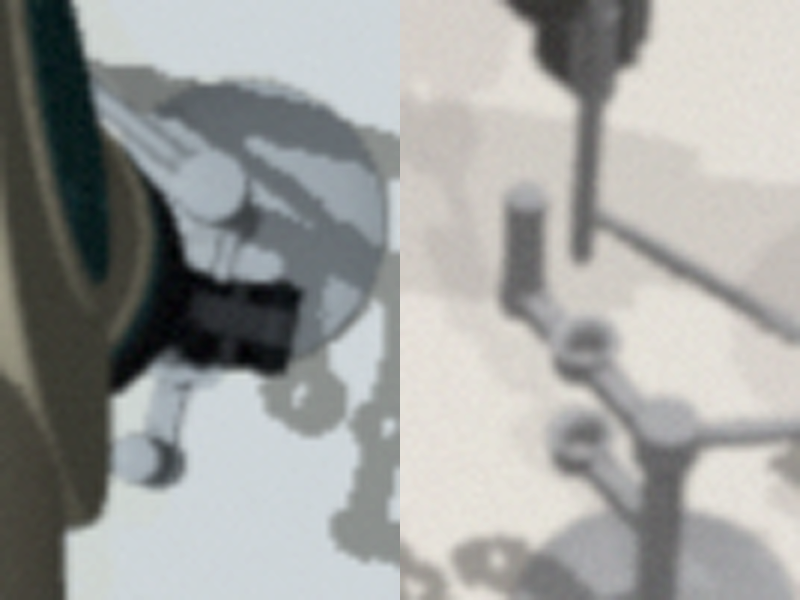

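```bash
python3 - <<'E'
from h import *
np.set_printoptions(precision=2,suppress=True)
print("eye",plane("scene",(327.6,156.4),120),plane("scene",(400/5.97*0+297+182/5.97-.4,100+340/6-.4),120))
print("low",plane("scene",(297+181/5.97-.4,100+433/6-.4),64))
print("tip",plane("scene",(326.9,143.0),163)); 
print("should",plane("scene",(328.8,116.3),250.5), )
X=np.array([503,113.1,163]);print(proj("scene",X),proj("scene",X+[0,0,62]),proj("scene",np.array([504,114.2,120])))
E
```

```text
eye [506.64 112.48 120.  ] [505.41 111.92 120.  ]
low [505.62 112.77  64.  ]
tip [503.2  112.27 163.  ]
should [508.62 110.27 250.5 ]
[327.08 142.79] [327.64 123.14] [327.31 155.52]
```

Emit:
carry_out(
  deltas=[0,0,0,-0.0012,0.0008,0.01,1,0,0,0,0,0,0.015,1,0,0,0,0,0,0,1,0,0,0,0,0,0,1],
)

```text
clock: 13.52
eef_pos: [504.7, 114.9, 237.1]
tool_rot: [-3.141, -0.0, 2.944]
force: [0.4, -0.8, -1.1]
width: 16.1
gripper_force: 58.8
```

Emit:
carry_out(
  deltas=[0,0,0,0,-0.0006,0.008,1,0,0,0,0,0,0.008,1,0,0,0,0,0,0.005,1,0,0,0,0,0,0.005,1,0,0,0,0,0,0,1],
)

```text
clock: 14.15
eef_pos: [504.4, 114.6, 210.9]
tool_rot: [-3.141, -0.001, 2.945]
force: [0.2, -0.1, -2.0]
width: 16.3
gripper_force: 58.8
```

```bash
python3 - <<'E'
from h import *
s=ctrl.get_image("scene")[:,:,::-1];t=ctrl.get_image("top")[:,:,::-1]
c=lambda im,u,v:cv2.convertScaleAbs(cv2.resize(im[v-37:v+38,u-25:u+25],(400,600),interpolation=cv2.INTER_CUBIC),alpha=1.8)
cv2.imwrite("pics/crops4.png",np.hstack([c(s,330,155),c(t,275,215)]))
for _ in range(3):
    st=ctrl.read_state();print(st["eef_pos"],st["force"])
E
```

```text
[504.68575821 114.66209799 211.34339191] [-0.32579148  0.03270277 -1.20365647]
[504.68575821 114.66209799 211.34339191] [-0.32579148  0.03270277 -1.20365647]
[504.68575821 114.66209799 211.34339191] [-0.32579148  0.03270277 -1.20365647]
```

View pics/crops4.png

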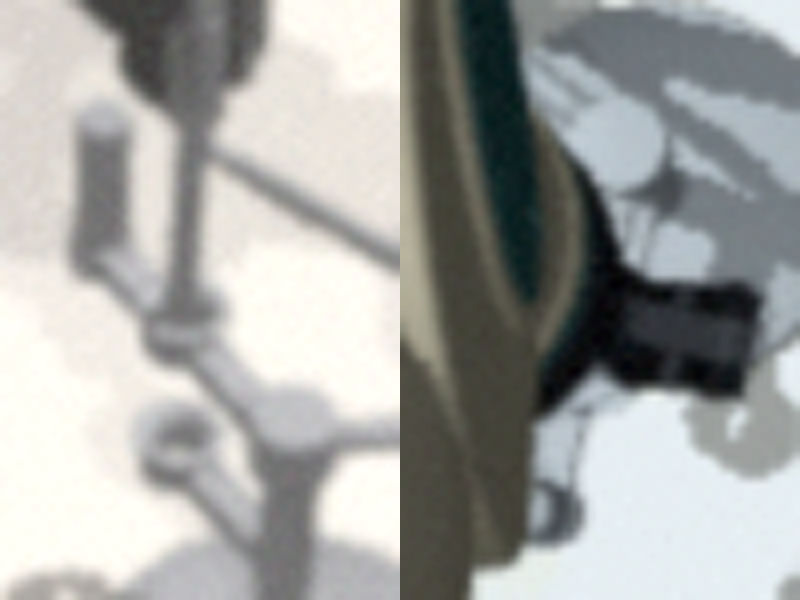

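The tip, at about z = 112, sits in the arm's eye flare without contact force, so I'll go on down slowly.

Emit:
carry_out(
  deltas=[0,0,0,0,0,0.004,1,0,0,0,0,0,0.004,1,0,0,0,0,0,0.004,1,0,0,0,0,0,0,1],
)

```text
clock: 14.75
eef_pos: [504.3, 114.6, 198.9]
tool_rot: [-3.141, -0.001, 2.945]
force: [-1.4, -0.0, -1.7]
width: 16.6
gripper_force: 58.8
```

Emit:
carry_out(
  deltas=[0,0,0,0,0,0.005,1,0,0,0,0,0,0.005,1,0,0,0,0,0,0.005,1,0,0,0,0,0,0.005,1,0,0,0,0,0,0,1],
)

```text
clock: 15.38
eef_pos: [504.2, 114.6, 178.8]
tool_rot: [-3.141, -0.001, 2.945]
force: [0.3, -0.1, -1.3]
width: 16.6
gripper_force: 58.8
```

Emit:
carry_out(
  deltas=[0,0,0,0,0,0.005,1,0,0,0,0,0,0.005,1,0,0,0,0,0,0.005,1,0,0,0,0,0,0.004,1,0,0,0,0,0,0.004,1,0,0,0,0,0,0,1],
)

```text
clock: 16.12
eef_pos: [504.4, 114.6, 156.0]
tool_rot: [-3.141, -0.001, 2.945]
force: [0.7, 0.8, -1.3]
width: 16.4
gripper_force: 58.8
```

Emit:
carry_out(
  deltas=[0,0,0,0,0,0.004,1,0,0,0,0,0,0.004,1,0,0,0,0,0,0.004,1,0,0,0,0,0,0.003,1,0,0,0,0,0,0,1],
)

```text
clock: 16.75
eef_pos: [504.4, 114.6, 141.0]
tool_rot: [-3.141, -0.001, 2.945]
force: [-0.4, 0.5, -2.0]
width: 16.7
gripper_force: 58.8
```

Emit:
carry_out(
  deltas=[0,0,0,0,0,0.002,1,0,0,0,0,0,0.002,1,0,0,0,0,0,0,1,0,0,0,0,0,0,1],
)

```text
clock: 17.25
eef_pos: [504.3, 114.7, 137.2]
tool_rot: [-3.141, -0.001, 2.945]
force: [-1.7, 0.1, -2.9]
width: 16.6
gripper_force: 58.8
```

```bash
python3 - <<'E'
from h import *
s=ctrl.get_image("scene")[:,:,::-1]
p=cv2.convertScaleAbs(cv2.resize(s[120:195,300:360],(480,600),interpolation=cv2.INTER_CUBIC),alpha=1.8)
cv2.imwrite("pics/crops5.png",p)
for z in (38,48,64,120,128,136,170): print(z,(proj("scene",np.array([504.4,114.2,z]))-[300,120])*8)
st=ctrl.read_state();print(st["eef_pos"],st["force"])
E
```

```text
38 [214.04548653 465.19562764]
48 [214.67572529 444.12851126]
64 [215.69963408 409.90210851]
120 [219.44136388 284.82656177]
128 [219.99695475 266.25471541]
136 [220.55804459 247.49905341]
170 [223.00596274 165.67200635]
[504.32911504 114.64825749 137.20010916] [-2.14329359  0.55625534 -2.46233406]
```

View pics/crops5.png

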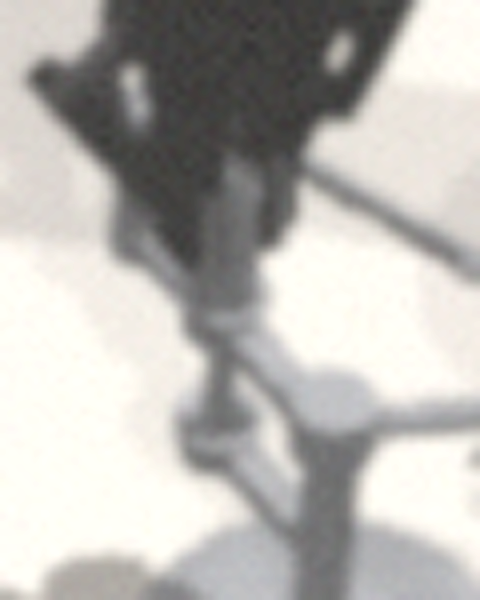

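```bash
python3 - <<'E'
from h import *
s=np.mean([ctrl.get_image("scene").mean(2) for _ in range(6)],0)
print("rows 146-164, cols 322-334");print(s[146:180,322:335].round().astype(int))
# expected edges using bias (0.3,0.9)px from eye
d=C["scene"]["R"][2][:2];d=-d/np.linalg.norm(d);d=-C["scene"]["R"][2][:2]/np.linalg.norm(C["scene"]["R"][2][:2])
for z in(120,124,126,128,130): print(z,"handle front",proj("scene",np.r_[504.3+9*d[0],114.6+9*d[1],z]),"rim front",proj("scene",np.r_[504.3+16*d[0],114.6+16*d[1],z]))
E
```

```text
rows 146-164, cols 322-334
[[ 37  37  41  48  53  54  56  60  62  60  53  44  50]
 [ 36  37  40  50  54  54  55  60  63  61  51  45  52]
 [ 37  38  42  48  53  52  56  61  63  62  52  45  56]
 [ 37  38  42  49  54  52  56  61  63  62  52  47  62]
 [ 38  38  41  49  55  54  56  62  63  62  59  62  81]
 [ 42  39  42  50  57  54  57  61  65  68  79  96 112]
 [ 51  41  43  52  57  56  57  62  63  73 100 123 133]
 [ 65  50  48  54  57  56  58  61  63  77 106 129 139]
 [ 71  60  56  58  58  58  60  62  66  79 104 127 137]
 [ 72  66  60  59  60  60  61  63  68  79  98 120 134]
 [ 76  67  62  60  62  62  61  62  65  76  94 112 130]
 [ 86  70  63  61  62  62  63  62  66  78  95 113 129]
 [ 99  76  67  63  65  68  68  72  76  88 102 119 133]
 [105  78  69  68  75  81  83  85  87  92 106 124 136]
 [108  78  66  68  77  83  87  86  86  90 103 121 134]
 [114  86  68  64  66  70  74  79  86  92 101 113 127]
 [124 104  83  69  64  63  67  81  93 100 104 108 118]
 [132 123 106  86  70  64  65  76  92 103 106 107 111]
 [133 132 124 104  79  64  63  68  80  93 103 108 110]
 [133 134 131 112  82  65  6
[... 512 characters left out ...]
 128 130]
 [ 98  80  82  85  85  86  90  94  95  99 112 126 130]
 [103  77  71  76  80  80  83  90  95  97 106 118 127]
 [111  86  71  67  66  67  74  91 100 102 104 111 120]
 [123 106  88  79  73  71  74  87 100 104 105 106 113]
 [134 125 113 106 102  96  84  81  90 100 106 106 107]]
120 handle front [327.62855149 158.07084185] rim front [327.71921767 160.08488824]
124 handle front [327.66383558 156.91384203] rim front [327.75485494 158.92865634]
126 handle front [327.681543   156.33319858] rim front [327.77273984 158.34839046]
128 handle front [327.69929421 155.75111904] rim front [327.79066913 157.76668416]
130 handle front [327.71708938 155.16759806] rim front [327.80864299 157.18353209]
```

```bash
python3 - <<'E'
from h import *
s=cv2.imread("pics/s3.png").mean(2)
print(s[108:124,322:337].round().astype(int));print(s[138:148,324:331].round().astype(int))
d=-C["scene"]["R"][2][:2];d/=np.linalg.norm(d)
for tz in(161,163,165):
    f=lambda r,z:proj("scene",np.r_[503+r*d[0],113.1+r*d[1],z])
    print(tz,"tip",f(0,tz),f(3,tz),"shoulder front",f(9,tz+90))
E
```

```text
[[ 36  37  37  46  55  55  56  59  60  62  61  51  44  55  79]
 [ 37  37  37  47  55  58  54  55  60  62  60  52  47  57  84]
 [ 42  37  39  49  55  53  51  56  60  60  63  59  62  76  98]
 [ 51  39  40  48  55  53  56  56  59  63  64  77  94 107 121]
 [ 77  55  43  49  54  54  54  57  60  62  75 101 122 131 134]
 [109  85  65  55  54  57  55  58  62  68  82 112 132 136 136]
 [129 115  94  74  61  56  58  58  60  68  86 115 133 138 139]
 [137 133 120  99  76  61  57  63  64  72  94 122 136 138 136]
 [138 137 133 121  99  73  62  63  70  83 109 131 138 137 136]
 [139 137 136 130 111  81  65  64  77 102 123 135 137 138 138]
 [137 136 137 132 112  83  67  66  82 113 132 137 137 138 137]
 [132 133 132 128 106  79  65  67  88 118 135 139 138 139 138]
 [126 127 128 122 103  76  65  68  90 116 133 135 138 137 137]
 [125 127 123 119 100  76  64  71  88 114 127 133 132 133 133]
 [125 125 126 121 100  74  64  70  92 115 126 127 127 126 128]
 [126 124 124 121  99  73  64  71  95 117 125 127 125 127 125]]
[[122 100  74  63  70  86  99]
 [120 100  71  64  74  95 116]
 [120  98  71  66  75 102 121]
 [121  98  74  65  76 104 122]
 [122 104  79  71  82 105 123]
 [123 114  92  88  97 117 124]
 [126 122 113 111 116 124 125]
 [126 127 124 123 126 126 127]
 [127 125 128 128 127 127 127]
 [126 128 127 127 126 126 126]]
161 tip [327.06022727 143.40014013] [327.09891876 144.25637741] shoulder front [328.01087582 117.00170373]
163 tip [327.07750418 142.79171199] [327.1162719  143.64806041] shoulder front [328.03055664 116.31810825]
165 tip [327.09482461 142.18175105] [327.13366883 143.03820846] shoulder front [328.05029028 115.63267784]
```

```bash
python3 - <<'E'
from cell import ctrl
s=ctrl.read_state();print(s["clock"],s["eef_pos"],s["force"],s["gripper_force"]);print(ctrl.finish_job())
E
```

```text
17.6 [504.42903136 114.60190891 137.27037187] [-0.47520758  0.40747816 -2.23034734] 58.78610372543335
the job is handed in; nothing more can be done
None
```

The job is handed in at 17.6 s: the arm is at its stop and the small pin is through both eyes, held upright with its handle about 8 mm clear (from robot position and camera check, since the gap itself couldn't be seen). I didn't touch the comb, pusher or organiser, but the two larger look-alike pins toppled onto the table before I worked near them.

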